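# Line up the thread by height on the display rail

### The arm

A 6-joint arm with a two-finger parallel gripper is mounted at the origin on a cart in front of the work surface, level with it; the furniture and walls round the work are solid. World frame = base frame: x ahead of the robot, y to its left, z up, the work surface at z = 0. Lengths are in m, angles in degrees, forces in N, time in s.
With the tool pointing down it reaches from about 0.35 to 0.725 m from the base axis. Payload 6 kg.
Tool frame: the origin (TCP) lies at the very end of the fingers, on their centre line; the grasp point (between the pads) lies 19 mm behind it (ctrl.grip_point_offset is the distance from the TCP to the grasp point, in m); z points along the fingers, y is the line along which they close (so a half turn about z gives the same grasp; the last joint's range is limited). The gripper opens to 85 mm and grips with 20 to 120 N. Pads are 22 mm wide; open, the fingers measure 114 mm over their backs; the gripper's body (76 mm by 85 mm) begins 54 mm behind the grasp point. The pads swing forward as they close: fully open they stand 13 mm farther back than shut.
Start: joints at [-51.068, 2.303, 4.859, 0, -92.561, -19.12], TCP at [0.203, -0.564, 0.231] pointing down, gripper open.
Joint ranges: [-146.85, 146.85], [-73.84, 115.35], [-62.03, 85.46], [-188.31, 113.3], [-161.28, -10.13], [-171.36, 171.36]. Speed limits (degrees/s): [147.25, 147.25, 172.46, 180, 180, 180].

### API

Orientations are given as a 3x3 rotation matrix whose columns are the frame's x, y, z axes.
In Python, from cell import ctrl gives the robot as it stands.
- The arm moves only by the tool servo_tool, never from a script. Its argument "motion" is a list of rows, each a list of 7 numbers: the shift along the world's x, y, z scaled (see below), then the turn, a rotation vector about the world's x, y, z scaled (see below), then the opening, from 0 (shut) to 1 (fully open). In form: [[dx, dy, dz, wx, wy, wz, hand], ...]. A call has exactly 10 rows; each row is the pose to reach, as a shift and turn from the pose commanded when the call began, turning the shorter way round; what a row does not reach only later rows make up. The controller multiplies each number of a shift by 200 mm and each number of a turn by pi rad. A row lasts 1/8 s, in which the tool goes at most 62.5 mm and 10.7 degrees, less where a joint would pass 70% of its speed; a pose out of reach is approached as far as the arm can. A call with a number of a shift or a turn outside -1 to 1 is refused whole. A call with a gripper value outside its range is refused whole. The fingers move at their own pace and stop on an object; "grip_force" is the grip in N (left out, the last holds). Time passes only in rows, so rows that repeat a pose let the fingers close, or fill a call up. It gives the time, the measured TCP pose, the force, the opening and the grip force at its end, in the units of the state.
- ctrl.state(): the state, without advancing time (a new reading comes with each control period).
- ctrl.capture(name): name is "side" or "top"; returns a dict with "image" (480x640x3 uint8, blue, green, red), "fx", "fy", "cx", "cy" (pixels), "R" (3x3) and "t" (3): a world point X has camera coordinates R X + t. Camera axes: x right, y down, z forward; pixel columns grow to the right and rows downward; lengths in m; the calibration is good to about 2 mm. A picture is of the moment at which its call begins. There is no depth.
- ctrl.sign_off(): hands the job in; it is judged then, once.
The state is a dict: "t": time; "joint_positions": joint angles; "joint_vel": joint speeds; "joint_efforts": joint torques, N m; "ee_pos": TCP position; "orientation": TCP orientation; "contact_force": force on the tool from outside, world axes, zero at the start; "moment": the same for the moment, N m; "opening": opening from 0.0 (shut) to 1.0 (fully open); "grasp_force": force on a finger pad.
Only numpy, scipy, OpenCV 4.12 (cv2) and the standard library are available. Lean on these libraries where they do the work, as an engineer would, in place of code of your own. Each camera call takes 0.05 s, during which the arm holds its last target. There are 200 camera calls.

### The job

Tidy the thread away: stand the thread cone and the three spools upright on the wooden rail, one centred on each cork pad, in order of height. The tallest goes on the pad next to the upright end board, and they step down from there to the shortest at the end with the low bar.

Things in the scene. Friction and masses are not known exactly. Their poses are not given: they have to be found in the camera images.
- thread_cone: Thread cone, the tallest of the four, 150 mm tall, standing upright: flecked gold thread on a white core that shows at the top, 62 mm diameter at the foot, narrowing upward to a white neck; the sides lean in evenly by about 0.1 rad, 42 mm across at 120 mm above the foot (grip it there). Origin: centre of the underside; z up along its axis. About 150 g.
- spool_tall: Tall wooden thread spool, 110 mm tall, standing upright: two pale wooden flanges of 48 mm diameter, 5 mm thick, at the top and the bottom, and between them plain grey thread wound full, about flush with the flanges, so it can be gripped at any height. Origin: centre of the underside; z up along its axis. About 180 g.
- spool_middle: Middle-sized wooden thread spool, 76 mm tall, standing upright: two pale wooden flanges of 42 mm diameter, 5 mm thick, at the top and the bottom, and between them plain grey thread wound full, about flush with the flanges, so it can be gripped at any height. Origin: centre of the underside; z up along its axis. About 105 g.
- spool_short: Short wooden thread spool, 46 mm tall, standing upright: two pale wooden flanges of 36 mm diameter, 5 mm thick, at the top and the bottom, and between them plain grey thread wound full, about flush with the flanges, so it can be gripped at any height. Origin: centre of the underside; z up along its axis. About 57 g.
- pad_1: First of four cork pads in a row on a wooden rail, counted from the left as the robot sees it. Fixed disc, 68 mm diameter, 3 mm thick. Origin: centre of its underside, 12 mm above the table; its top is 15 mm above the table. Pads are 90 mm apart; y axis along the row (toward the first pad), x axis across the rail, away from the robot.
- pad_2: Second of four cork pads in a row on a wooden rail, counted from the left as the robot sees it. Fixed disc, 68 mm diameter, 3 mm thick. Origin: centre of its underside, 12 mm above the table; its top is 15 mm above the table. Pads are 90 mm apart; y axis along the row (toward the first pad), x axis across the rail, away from the robot.
- pad_3: Third of four cork pads in a row on a wooden rail, counted from the left as the robot sees it. Fixed disc, 68 mm diameter, 3 mm thick. Origin: centre of its underside, 12 mm above the table; its top is 15 mm above the table. Pads are 90 mm apart; y axis along the row (toward the first pad), x axis across the rail, away from the robot.
- pad_4: Fourth of four cork pads in a row on a wooden rail, counted from the left as the robot sees it. Fixed disc, 68 mm diameter, 3 mm thick. Origin: centre of its underside, 12 mm above the table; its top is 15 mm above the table. Pads are 90 mm apart; y axis along the row (toward the first pad), x axis across the rail, away from the robot.
- end_board: Upright dark wooden board with a rounded top, fixed at one end of the rail (left or right, it varies): 80 mm across the rail, 12 mm thick, 80 mm high. Origin: centre of its underside, on the rail's top, 53 mm beyond the centre of the nearest pad. The other end has a low dark bar, 14 mm high. The rail (400 x 84 x 12 mm) is fixed; small things lie among the spools.

How it is judged (in metres and radians):
At the end, for the whole second after the job is handed in: Counting from the end board: thread cone, tall spool, middle-sized spool, short spool, each standing upright (within 0.08 rad) at rest on its own pad, its centre within 12 mm of the pad's centre and its underside within 4 mm of the pad's top, all released (height (world z) of thread_cone between 0.011 and 0.019 m and angle between each of thread_cone, spool_tall, spool_middle, spool_short's own z axis and vertical below 0.08 rad and linear speed of each of thread_cone, spool_tall, spool_middle, spool_short below 0.02 m/s and angular speed of each of thread_cone, spool_tall, spool_middle, spool_short below 0.2 rad/s and height (world z) of spool_tall between 0.011 and 0.019 m and height (world z) of spool_middle between 0.011 and 0.019 m and height (world z) of spool_short between 0.011 and 0.019 m and ((horizontal distance between end_board and pad_1 below 0.09 m and horizontal distance between thread_cone and pad_1 below 0.012 m and horizontal distance between spool_tall and pad_2 below 0.012 m and horizontal distance between spool_middle and pad_3 below 0.012 m and horizontal distance between spool_short and pad_4 below 0.012 m) or (horizontal distance between end_board and pad_4 below 0.09 m and horizontal distance between thread_cone and pad_4 below 0.012 m and horizontal distance between spool_tall and pad_3 below 0.012 m and horizontal distance between spool_middle and pad_2 below 0.012 m and horizontal distance between spool_short and pad_1 below 0.012 m))); the robot touches nothing.
It also fails if it takes over 90 s, if anything falls off the work surface, if the arm or the gripper's body presses on something with over 40 N, if the wrist force passes 120 N, or if a joint passes its speed limit or range.

## Working session

There is one attempt and no reset: what is moved stays moved. The work goes in short steps, Python scripts to look and compute and a tool call to move; the robot and the scene stay as the last step left them, time stands still between calls to the robot, and variables do not carry over. Pictures are saved under pics/ and viewed, at most 14 in all, crops included, and the job is handed in when it is done.

Besides the shell and the picture viewer there is one more tool, called as name(argument=value, ...), one argument or row to a line, values as JSON. servo_tool: Moves the arm, as the interface text tells. Shifts and turns lie within -1 to 1; 1 stands for 200 mm of shift or pi rad of turn. Its arguments: {"type":"object","properties":{"motion":{"type":"array","items":{"type":"array","items":{"type":"number","minimum":-1,"maximum":1}}},"grip_force":{"type":"number"}},"required":["motion"]}

```bash
mkdir -p pics; python3 - <<'E'
from cell import ctrl
import cv2,json,numpy as np
for n in("side","top"):
    c=ctrl.capture(n); cv2.imwrite(f"pics/{n}0.png",c["image"])
    print(n,c["fx"],c["cx"],c["cy"],np.round(c["R"],3).tolist(),np.round(c["t"],3).tolist(), np.round(-np.array(c["R"]).T@c["t"],3))
s=ctrl.state();print(s["ee_pos"],np.round(s["orientation"],3),s["opening"],ctrl.grip_point_offset)
E
```

```text
side 452.85196784413813 317.1537743686599 235.51011299910783 [[0.994, -0.11, -0.016], [-0.077, -0.576, -0.814], [0.08, 0.81, -0.581]] [-0.551, -0.005, 0.913] [ 0.473 -0.803  0.517]
top 493.1763441963833 324.3792255477802 242.376526925676 [[-0.018, -1.0, 0.009], [-0.997, 0.017, -0.081], [0.08, -0.011, -0.997]] [-0.116, 0.538, 0.863] [ 0.465 -0.116  0.905]
[ 0.20334925 -0.56416418  0.2303622 ] [[-0.941 -0.339 -0.001]
 [-0.339  0.941  0.001]
 [ 0.     0.002 -1.   ]] 0.9995199975805711 0.0187
```

View pics/side0.png

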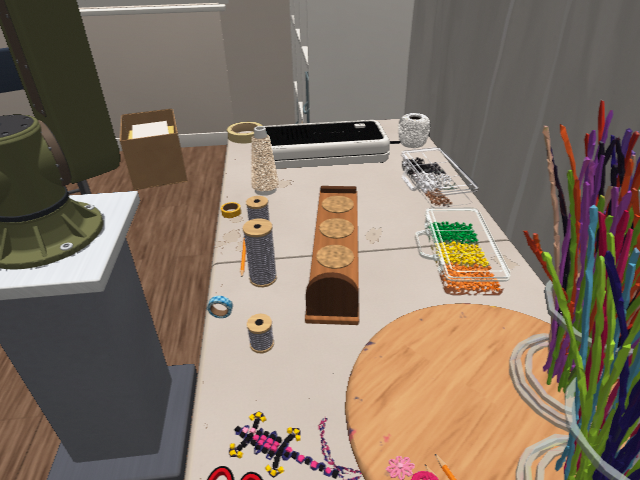

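View pics/top0.png

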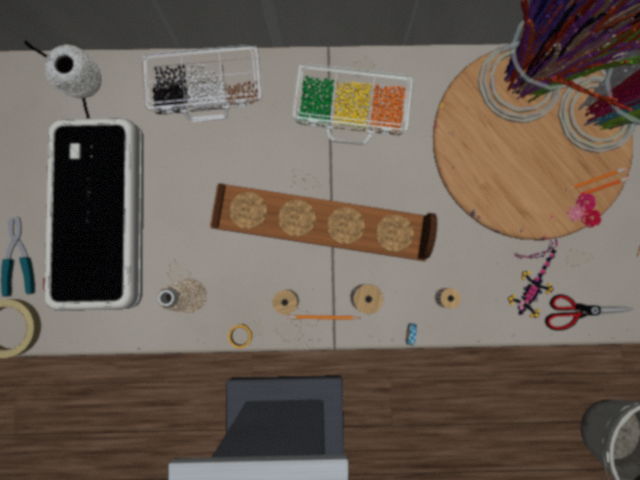

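The end board is at the right (−y) end, by pad_4: in the top view at (429,237), in the side view at (333,300). From left to right, the top view shows the cone at (168,297) and the middle, tall and short spools at (285,301), (368,298) and (450,298). The pads run from (248,210) to (395,233).

```bash
cat > h.py <<'E'
from cell import ctrl
import cv2,numpy as np
def cap():
    return {n:ctrl.capture(n) for n in("side","top")}
def proj(c,X):
    p=np.array(c["R"])@X+c["t"]; return np.array([c["fx"]*p[0]/p[2]+c["cx"],c["fy"]*p[1]/p[2]+c["cy"]])
def ray(c,p):
    R=np.array(c["R"]); d=R.T@[(p[0]-c["cx"])/c["fx"],(p[1]-c["cy"])/c["fy"],1]
    return -R.T@c["t"],d/np.linalg.norm(d)
def plane(c,p,z):
    o,d=ray(c,p); return o+d*(z-o[2])/d[2]
def tri(ca,pa,cb,pb):
    o,d=ray(ca,pa);q,e=ray(cb,pb)
    s=np.linalg.lstsq(np.c_[d,-e],q-o,rcond=None)[0]
    a,b=o+d*s[0],q+e*s[1]; return (a+b)/2,np.linalg.norm(a-b)
def blob(c,seed,lo,hi,r=26,k=3):
    "ellipse of the blob of the HSV range nearest the seed"
    x,y=map(int,seed); x0,y0=max(x-r,0),max(y-r,0)
    m=cv2.inRange(cv2.cvtColor(c["image"],cv2.COLOR_BGR2HSV)[y0:y+r,x0:x+r],np.array(lo),np.array(hi))
    if k: m=cv2.morphologyEx(m,cv2.MORPH_OPEN,cv2.getStructuringElement(cv2.MORPH_ELLIPSE,(k,k)))
    cs=[q for q in cv2.findContours(m,cv2.RETR_EXTERNAL,cv2.CHAIN_APPROX_NONE)[0] if len(q)>12]
    if not cs: return None
    q=min(cs,key=lambda q:-cv2.pointPolygonTest(q,(float(x-x0),float(y-y0)),True))
    (u,v),ax,an=cv2.fitEllipse(cv2.convexHull(q)); return np.array([u+x0,v+y0]),ax
E
python3 - <<'E'
from h import *
C=cap()
for n,ps in dict(top=[(368,291),(372,306),(285,295),(450,291),(168,290),(190,297),(248,210),(346,225),(370,228),(395,320),(395,233)],side=[(252,232),(252,206),(255,322),(261,128),(262,170),(338,204),(335,255),(258,255),(338,216)]).items():
    h=cv2.cvtColor(C[n]["image"],cv2.COLOR_BGR2HSV)
    for x,y in ps: print(n,x,y,h[y-1:y+2,x-1:x+2].reshape(-1,3).min(0),h[y-1:y+2,x-1:x+2].reshape(-1,3).max(0))
a=cv2.resize(C["top"]["image"][190:330,140:470],(792,336),interpolation=cv2.INTER_CUBIC)
b=cv2.resize(C["side"]["image"][110:360,190:380],None,fx=2.4,fy=1.05*2.4/1.05,interpolation=cv2.INTER_CUBIC)
cv2.imwrite("pics/t1.png",a);cv2.imwrite("pics/s1.png",b)
E
```

```text
top 368 291 [ 17 103 148] [ 18 105 151]
top 372 306 [ 17 103 149] [ 18 106 154]
top 285 295 [ 17 101 147] [ 18 105 152]
top 450 291 [ 17 102 157] [ 18 107 160]
top 168 290 [17  2 99] [113  16 151]
top 190 297 [ 16  50 122] [ 18  59 134]
top 248 210 [ 16 113 120] [ 17 120 133]
top 346 225 [ 15 113 120] [ 17 120 133]
top 370 228 [ 12 148 115] [ 13 157 122]
top 395 320 [ 14  20 145] [ 18  24 150]
top 395 233 [ 16 114 120] [ 17 121 134]
side 252 232 [ 17 107 210] [ 18 112 229]
side 252 206 [ 16 109  99] [ 17 117 220]
side 255 322 [15 16 32] [160 110 206]
side 261 128 [ 10   4 113] [ 21  16 202]
side 262 170 [ 15  42 166] [ 18  71 226]
side 338 204 [ 15 122 177] [ 16 125 222]
side 335 255 [ 16 123 168] [ 16 125 194]
side 258 255 [131  11  68] [143  19 105]
side 338 216 [ 12 157 156] [ 13 161 162]
```

View pics/s1.png

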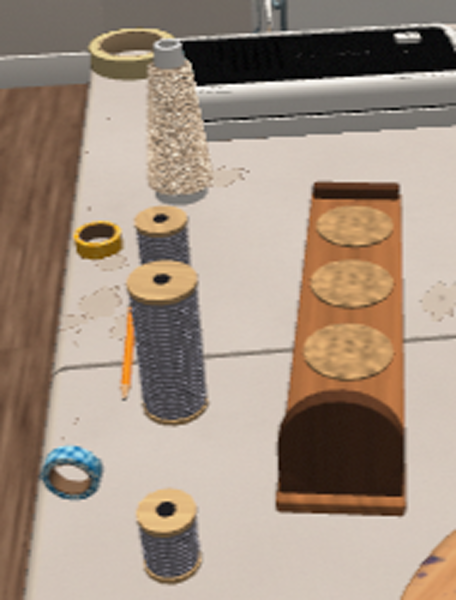

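View pics/t1.png

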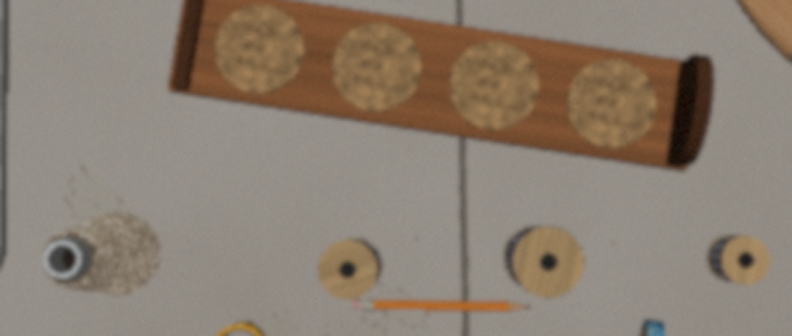

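The side crop shows a clear view of all three flanges, the cone mouth at about (259,129) full-frame and three pads, with pad_4 hidden behind the end board. The top crop shows the cone mouth at about (167.5,297.5), all four pads, and a pencil just robot-side of the middle and tall spools.

```bash
cat > m.py <<'E'
from h import *
C=cap(); T,S=C["top"],C["side"]
F=((14,80,110),(20,128,255)); P=((14,95,80),(20,140,255))
for n,a,b,f in(("tall",(368,290),(252,232),110),("mid",(285,294),(252,206),76),("short",(450,291),(254,319),46)):
    p,q=blob(T,a,*F),blob(S,b,*F)
    X,g=tri(T,p[0],S,q[0]); print(n,p,q,"tri",X.round(4),"gap",round(g,4),"plane",plane(T,p[0],f/1e3).round(4),plane(S,q[0],f/1e3).round(4))
X,g=tri(T,(167.5,297.5),S,(259.4,129));print("cone",X.round(4),g,plane(T,(167.5,297.5),.15).round(4))
# cone foot: thread blob in top
p=blob(T,(192,297),(10,36,60),(24,120,255),r=40,k=3);print("conebody",p,plane(T,(189,295),0))
L=[]
for i,(a,b) in enumerate([((248,210),(338,204)),((297,218),(337,228)),((346,225),(335,255)),((395,233),None)]):
    p=blob(T,a,*P,r=24,k=5); w=plane(T,p[0],.015);L.append(w[:2]); print("pad",i+1,p,w.round(4),end=" ")
    if b: q=blob(S,b,*P,k=5); X,g=tri(T,p[0],S,q[0]); print(q,X.round(4),round(g,4),plane(S,q[0],.015).round(4))
L=np.array(L);print("\nspacing",np.linalg.norm(np.diff(L,axis=0),axis=1))
k=np.arange(4);fit=np.array([np.polyval(np.polyfit(k,L[:,j],1),k) for j in(0,1)]).T;print(fit.round(4))
E
python3 m.py
```

```text
tall (array([367.78591728, 298.59920502]), (28.04039192199707, 28.820541381835938)) (array([257.00515747, 226.51671791]), (16.861804962158203, 29.023427963256836)) tri [ 0.4371 -0.1931  0.1069] gap 0.0004 plane [ 0.4374 -0.1928  0.11  ] [ 0.4372 -0.1978  0.11  ]
mid (array([284.73387527, 301.7096138 ]), (23.54141616821289, 24.144596099853516)) (array([256.51515961, 201.03598022]), (11.058830261230469, 21.74152374267578)) tri [ 0.4334 -0.057   0.0735] gap 0.0003 plane [ 0.4336 -0.0572  0.076 ] [ 0.4334 -0.0613  0.076 ]
short (array([449.70180702, 297.94754028]), (19.157873153686523, 19.499103546142578)) (array([258.84647751, 322.67874718]), (18.689821243286133, 24.605356216430664)) tri [ 0.4334 -0.3423  0.0422] gap 0.0004 plane [ 0.4337 -0.3413  0.046 ] [ 0.4335 -0.346   0.046 ]
cone [0.4461 0.1164 0.1461] 0.0003510496708094182 [0.4461 0.1153 0.15  ]
conebody (array([184.09309769, 295.50647736]), (35.31183624267578, 45.58695602416992)) [0.44612507 0.12224895 0.        ]
pad 1 (array([247.56885147, 210.08869171]), (37.448726654052734, 37.916259765625)) [0.5981 0.0127 0.015 ] (array([337.28586769, 203.75143051]), (17.30574607849121, 31.486953735351562)) [0.5988 0.0133 0.011 ] 0.0002 [0.5979 0.0068 0.015 ]
pad 2 (array([296.46072006, 217.46889496]), (37.418704986572266, 37.966678619384766)) [ 0.583  -0.0759  0.015 ] (array([335.928339  , 227.81121254]), (20.082101821899414, 34.2547721862793)) [ 0.5833 -0.0757  0.0109] 0.0005 [ 0.5822 -0.0816  0.015 ]
pad 3 (array([345.34602356, 225.12889481]), (37.568878173828125, 37.6575927734375)) [ 0.5675 -0.1645  0.015 ] (array([334.44037437, 256.02202606]), (23.72355842590332, 37.16066360473633)) [ 0.5677 -0.1647  0.0111] 0.0005 [ 0.5667 -0.1696  0.015 ]
pad 4 (array([394.27773666, 232.6872654 ]), (37.52954864501953, 38.104217529296875)) [ 0.5522 -0.2531  0.015 ] 
spacing [0.08990417 0.08991568 0.08991171]
[[ 0.5982  0.0127]
 [ 0.5829 -0.0759]
 [ 0.5675 -0.1645]
 [ 0.5522 -0.2531]]
```

All the measurements agree. The triangulated heights read about 4 mm low everywhere, pads included, which matches the stated calibration tolerance. Pad spacing comes out at 89.9 mm. I'm placing short → pad 1, middle → pad 2, tall → pad 3 and cone → pad 4, with the fingers closing across the rail (+60.4° turn).

servo_tool(
  motion=[
    [0.1,0.08,-0.04,0,0,0.034,1],
    [0.2,0.17,-0.08,0,0,0.067,1],
    [0.3,0.25,-0.12,0,0,0.1,1],
    [0.4,0.33,-0.16,0,0,0.134,1],
    [0.5,0.42,-0.2,0,0,0.168,1],
    [0.6,0.5,-0.24,0,0,0.2,1],
    [0.7,0.58,-0.28,0,0,0.235,1],
    [0.8,0.67,-0.32,0,0,0.268,1],
    [0.9,0.75,-0.36,0,0,0.3,1],
    [0.98,0.82,-0.4,0,0,0.3356,1],
  ],
  grip_force=40,
)

```text
t: 1.55
ee_pos: [0.4001, -0.3998, 0.1509]
orientation: [[-0.166, -0.986, -0.0], [-0.986, 0.166, 0.0], [-0.0, 0.0, -1.0]]
contact_force: [0.2, 0.1, -0.3]
opening: 0.997
grasp_force: 0.0
```

servo_tool(
  motion=[
    [0.06,0.1,-0.03,0,0,0,1],
    [0.12,0.2,-0.06,0,0,0,1],
    [0.168,0.288,-0.1,0,0,0,1],
    [0.168,0.288,-0.2,0,0,0,1],
    [0.168,0.288,-0.32,0,0,0,1],
    [0.168,0.288,-0.44,0,0,0,1],
    [0.168,0.288,-0.55,0,0,0,1],
    [0.168,0.288,-0.64,0,0,0,1],
    [0.168,0.288,-0.7,0,0,0,1],
    [0.168,0.288,-0.7,0,0,0,0.8],
  ],
)

```text
t: 2.8
ee_pos: [0.4324, -0.3428, 0.0103]
orientation: [[-0.17, -0.985, -0.002], [-0.985, 0.17, 0.001], [-0.0, 0.002, -1.0]]
contact_force: [-0.8, -0.8, -0.3]
opening: 0.823
grasp_force: 0.0
```

servo_tool(
  motion=[
    [0,0,0,0,0,0,0.3],
    [0,0,0,0,0,0,0],
    [0,0,0,0,0,0,0],
    [0,0,0,0,0,0,0],
    [0,0,0,0,0,0,0],
    [0,0,0,0,0,0,0],
    [0,0,0.1,0,0,0,0],
    [0,0,0.25,0,0,0,0],
    [0,0,0.45,0,0,0,0],
    [0,0,0.6,0,0,0,0],
  ],
)

```text
t: 4.05
ee_pos: [0.4329, -0.3428, 0.1324]
orientation: [[-0.17, -0.985, 0.0], [-0.985, 0.17, 0.0], [-0.0, -0.0, -1.0]]
contact_force: [0.5, -0.6, -0.2]
opening: 0.41
grasp_force: 40.0
```

```bash
python3 - <<'E'
from h import *
C=cap();a=C["top"]["image"][190:350,340:500];b=C["side"]["image"][200:360,180:340]
cv2.imwrite("pics/g1.png",cv2.resize(np.hstack([a,b]),(800,400)))
print(ctrl.state()["ee_pos"],ctrl.state()["opening"]*85)
E
```

```text
[ 0.4342753  -0.34370868  0.13506239] 34.648588102164965
```

View pics/g1.png

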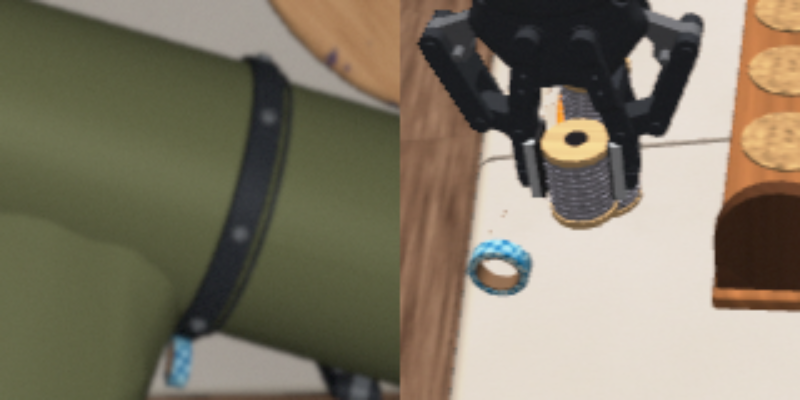

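The short spool is held upright between the pads, lifted clear of the table. Its hole is at about (251,255) in the side view.

```bash
python3 - <<'E'
from h import *
S=ctrl.capture("side");e=ctrl.state()["ee_pos"];print(e)
h=blob(S,(251,255),(0,0,0),(180,255,75),r=9,k=0);print(h)
z=e[2]+.036
print("hole->",plane(S,h[0],z),"proj of TCP axis",proj(S,np.array([e[0],e[1],z])))
E
```

```text
[ 0.43360347 -0.3430117   0.1325544 ]
(array([250.45779419, 253.57268095]), (4.970278263092041, 7.813462734222412))
hole-> [ 0.43404418 -0.34464038  0.1685544 ] proj of TCP axis [250.11891632 252.81641274]
```

servo_tool(
  motion=[
    [0.04,0.06,0.03,0,0,0,0],
    [0.1,0.15,0.06,0,0,0,0],
    [0.15,0.27,0.1,0,0,0,0],
    [0.2,0.39,0.1,0,0,0,0],
    [0.26,0.51,0.1,0,0,0,0],
    [0.32,0.63,0.1,0,0,0,0],
    [0.38,0.75,0.1,0,0,0,0],
    [0.42,0.85,0.1,0,0,0,0],
    [0.47,0.94,0.1,0,0,0,0],
    [0.5,1,0.1,0,0,0,0],
  ],
)

```text
t: 5.45
ee_pos: [0.5333, -0.1416, 0.1506]
orientation: [[-0.169, -0.986, -0.001], [-0.986, 0.169, 0.0], [0.0, 0.001, -1.0]]
contact_force: [0.2, -0.5, -0.8]
opening: 0.409
grasp_force: 40.0
```

servo_tool(
  motion=[
    [0.06,0.13,0,0,0,0,0],
    [0.12,0.28,0,0,0,0,0],
    [0.18,0.43,0,0,0,0,0],
    [0.24,0.57,0,0,0,0,0],
    [0.29,0.69,0,0,0,0,0],
    [0.325,0.765,-0.05,0,0,0,0],
    [0.325,0.765,-0.18,0,0,0,0],
    [0.325,0.765,-0.33,0,0,0,0],
    [0.325,0.765,-0.45,0,0,0,0],
    [0.325,0.765,-0.5,0,0,0,0],
  ],
)

```text
t: 6.7
ee_pos: [0.5969, 0.0098, 0.0488]
orientation: [[-0.17, -0.985, -0.003], [-0.985, 0.17, -0.001], [0.001, 0.003, -1.0]]
contact_force: [-0.5, 0.7, -0.3]
opening: 0.409
grasp_force: 40.0
```

servo_tool(
  motion=[
    [0,0,-0.04,0,0,0,0],
    [0,0,-0.08,0,0,0,0],
    [0,0,-0.1,0,0,0,0],
    [0,0,-0.115,0,0,0,0],
    [0,0,-0.12,0,0,0,0],
    [0,0,-0.12,0,0,0,0],
    [0,0,-0.12,0,0,0,0],
    [0,0,-0.12,0,0,0,0],
    [0,0,-0.12,0,0,0,0],
    [0,0,-0.12,0,0,0,0],
  ],
)

```text
t: 7.95
ee_pos: [0.5981, 0.0102, 0.0275]
orientation: [[-0.17, -0.985, 0.0], [-0.985, 0.17, 0.0], [-0.0, -0.0, -1.0]]
contact_force: [-0.9, 0.5, 0.4]
opening: 0.411
grasp_force: 40.0
```

```bash
python3 - <<'E'
from h import *
S=ctrl.capture("side");s=ctrl.state();print(s["ee_pos"],s["contact_force"],s["grasp_force"])
cv2.imwrite("pics/p1.png",cv2.resize(S["image"][90:290,240:400],(480,600)))
E
```

```text
[0.59812351 0.01015794 0.02746967] [-0.54061448  0.04984944  1.49398946] 40.002068281173706
```

View pics/p1.png

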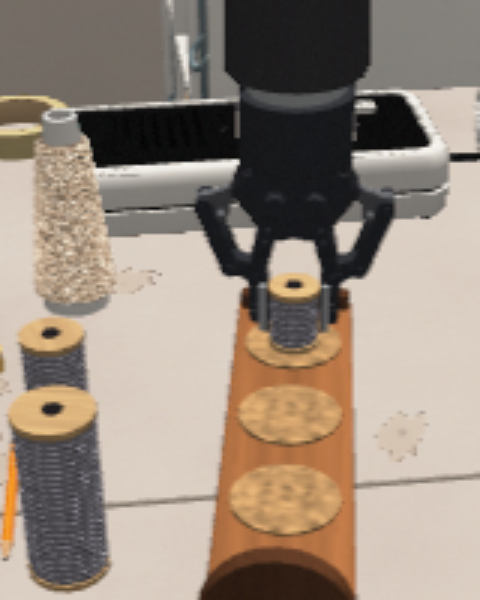

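The short spool is over pad 1, base at about (338,204) in the side view, centred. I'll lower it 1.5 mm more, release and retreat.

servo_tool(
  motion=[
    [0,0,-0.004,0,0,0,0],
    [0,0,-0.007,0,0,0,0],
    [0,0,-0.007,0,0,0,0.5],
    [0,0,-0.007,0,0,0,0.65],
    [0,0,-0.007,0,0,0,0.75],
    [0,0,0,0,0,0,0.9],
    [0,0,0.1,0,0,0,1],
    [0,0,0.25,0,0,0,1],
    [0,0,0.45,0,0,0,1],
    [0,0,0.6,0,0,0,1],
  ],
)

```text
t: 9.25
ee_pos: [0.5986, 0.01, 0.1512]
orientation: [[-0.17, -0.985, 0.003], [-0.985, 0.17, 0.0], [-0.001, -0.003, -1.0]]
contact_force: [-0.4, 0.3, -0.5]
opening: 1.001
grasp_force: 0.0
```

servo_tool(
  motion=[
    [-0.12,-0.05,0,0,0,0,1],
    [-0.28,-0.11,0,0,0,0,1],
    [-0.44,-0.18,0,0,0,0,1],
    [-0.6,-0.25,0,0,0,0,1],
    [-0.74,-0.31,0,0,0,0,1],
    [-0.822,-0.348,-0.05,0,0,0,1],
    [-0.822,-0.348,-0.2,0,0,0,1],
    [-0.822,-0.348,-0.38,0,0,0,1],
    [-0.822,-0.348,-0.5,0,0,0,1],
    [-0.822,-0.348,-0.557,0,0,0,0.9],
  ],
)

```text
t: 10.5
ee_pos: [0.4335, -0.0596, 0.036]
orientation: [[-0.17, -0.985, 0.0], [-0.985, 0.17, -0.0], [0.0, -0.0, -1.0]]
contact_force: [0.8, 1.0, 0.6]
opening: 0.899
grasp_force: 0.0
```

servo_tool(
  motion=[
    [0,0,0,0,0,0,0.5],
    [0,0,0,0,0,0,0.2],
    [0,0,0,0,0,0,0],
    [0,0,0,0,0,0,0],
    [0,0,0,0,0,0,0],
    [0,0,0.06,0,0,0,0],
    [0,0,0.18,0,0,0,0],
    [0,0,0.33,0,0,0,0],
    [0,0,0.45,0,0,0,0],
    [0,0,0.5,0,0,0,0],
  ],
)

```text
t: 11.75
ee_pos: [0.4342, -0.0593, 0.1377]
orientation: [[-0.17, -0.985, 0.002], [-0.985, 0.17, 0.001], [-0.001, -0.002, -1.0]]
contact_force: [0.2, -0.3, -2.2]
opening: 0.481
grasp_force: 40.6
```

```bash
cat > chk.py <<'E'
from h import *
import sys
name,*v=sys.argv[1:]; x0,x1,y0,y1=map(int,v[:4])
C=cap();s=ctrl.state();print(s["ee_pos"],s["contact_force"],s["opening"]*85)
b=C["side"]["image"][y0:y1,x0:x1]; k=min(400/b.shape[1],600/b.shape[0])
t=C["top"]["image"][190:340,140:470]
b=cv2.resize(b,None,fx=k,fy=k); t=cv2.resize(t,(800-b.shape[1],int((800-b.shape[1])/2.2)))
o=np.zeros((max(b.shape[0],t.shape[0]),800,3),np.uint8);o[:b.shape[0],:b.shape[1]]=b;o[:t.shape[0],b.shape[1]:]=t
cv2.imwrite(f"pics/{name}.png",o)
E
python3 chk.py g2 200 380 60 300
```

```text
[ 0.4339791  -0.05931674  0.13675452] [ 0.72923918  0.26690178 -1.88380563] 40.65467355486736
```

View pics/g2.png

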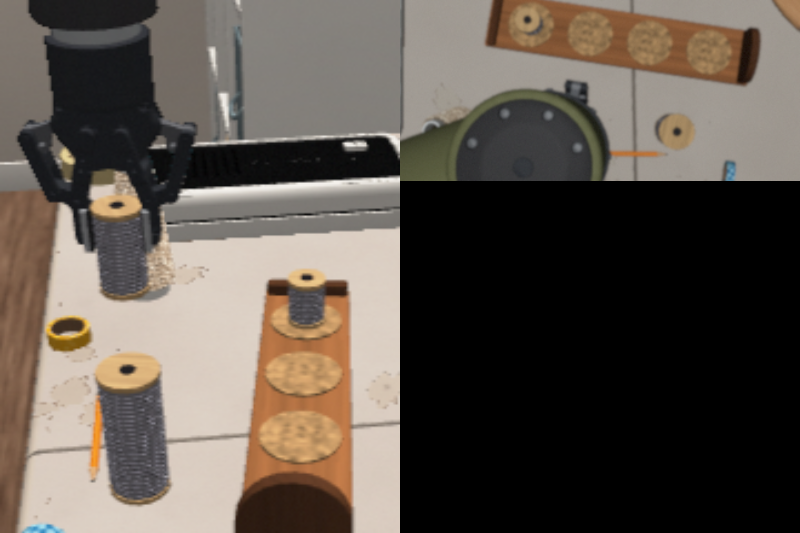

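The middle spool is held upright, and the short spool stands on pad 1.

servo_tool(
  motion=[
    [0.08,-0.01,0,0,0,0,0],
    [0.2,-0.025,0,0,0,0,0],
    [0.34,-0.04,0,0,0,0,0],
    [0.48,-0.06,0,0,0,0,0],
    [0.6,-0.075,0,0,0,0,0],
    [0.7,-0.088,0,0,0,0,0],
    [0.747,-0.094,-0.05,0,0,0,0],
    [0.747,-0.094,-0.18,0,0,0,0],
    [0.747,-0.094,-0.3,0,0,0,0],
    [0.747,-0.094,-0.36,0,0,0,0],
  ],
)

```text
t: 13.1
ee_pos: [0.5813, -0.0782, 0.061]
orientation: [[-0.17, -0.985, -0.004], [-0.985, 0.17, -0.0], [0.001, 0.004, -1.0]]
contact_force: [0.5, 0.9, -0.2]
opening: 0.479
grasp_force: 40.7
```

servo_tool(
  motion=[
    [0,0,-0.02,0,0,0,0],
    [0,0,-0.04,0,0,0,0],
    [0,0,-0.055,0,0,0,0],
    [0,0,-0.065,0,0,0,0],
    [0,0,-0.065,0,0,0,0],
    [0,0,-0.065,0,0,0,0],
    [0,0,-0.065,0,0,0,0.55],
    [0,0,-0.065,0,0,0,0.65],
    [0,0,-0.065,0,0,0,0.75],
    [0,0,-0.065,0,0,0,0.9],
  ],
)

```text
t: 14.35
ee_pos: [0.583, -0.0782, 0.0507]
orientation: [[-0.17, -0.985, -0.0], [-0.985, 0.17, -0.0], [0.0, 0.0, -1.0]]
contact_force: [-0.4, 0.0, 0.4]
opening: 0.898
grasp_force: 0.0
```

servo_tool(
  motion=[
    [0,0,0,0,0,0,1],
    [0,0,0.06,0,0,0,1],
    [0,0,0.18,0,0,0,1],
    [0,0,0.33,0,0,0,1],
    [0,0,0.48,0,0,0,1],
    [0,0,0.63,0,0,0,1],
    [-0.05,-0.03,0.7,0,0,0,1],
    [-0.15,-0.11,0.7,0,0,0,1],
    [-0.27,-0.21,0.7,0,0,0,1],
    [-0.39,-0.31,0.7,0,0,0,1],
  ],
)

```text
t: 15.6
ee_pos: [0.5035, -0.141, 0.1905]
orientation: [[-0.17, -0.985, -0.001], [-0.985, 0.17, 0.0], [-0.0, 0.001, -1.0]]
contact_force: [0.3, 0.5, 0.3]
opening: 1.002
grasp_force: 0.0
```

servo_tool(
  motion=[
    [-0.1,-0.08,0,0,0,0,1],
    [-0.2,-0.16,0,0,0,0,1],
    [-0.29,-0.24,0,0,0,0,1],
    [-0.338,-0.275,-0.02,0,0,0,1],
    [-0.338,-0.275,-0.12,0,0,0,1],
    [-0.338,-0.275,-0.25,0,0,0,1],
    [-0.338,-0.275,-0.4,0,0,0,1],
    [-0.338,-0.275,-0.54,0,0,0,1],
    [-0.338,-0.275,-0.63,0,0,0,1],
    [-0.338,-0.275,-0.65,0,0,0,0.9],
  ],
)

```text
t: 16.85
ee_pos: [0.4367, -0.1949, 0.059]
orientation: [[-0.17, -0.986, -0.003], [-0.986, 0.17, 0.0], [0.0, 0.003, -1.0]]
contact_force: [-0.5, -0.2, 0.0]
opening: 0.902
grasp_force: 0.0
```

servo_tool(
  motion=[
    [0,0,0,0,0,0,0.6],
    [0,0,0,0,0,0,0.3],
    [0,0,0,0,0,0,0],
    [0,0,0,0,0,0,0],
    [0,0,0,0,0,0,0],
    [0,0,0.06,0,0,0,0],
    [0,0,0.18,0,0,0,0],
    [0,0,0.33,0,0,0,0],
    [0,0,0.45,0,0,0,0],
    [0,0,0.5,0,0,0,0],
  ],
)

```text
t: 18.1
ee_pos: [0.4378, -0.1953, 0.1623]
orientation: [[-0.17, -0.985, 0.002], [-0.985, 0.17, -0.0], [-0.0, -0.002, -1.0]]
contact_force: [0.4, 0.5, -2.0]
opening: 0.556
grasp_force: 41.3
```

```bash
python3 chk.py g3 200 380 60 300
```

```text
[ 0.43766352 -0.19521333  0.16149474] [-0.63271817 -0.42905122 -1.53057174] 47.176755052178436
```

View pics/g3.png

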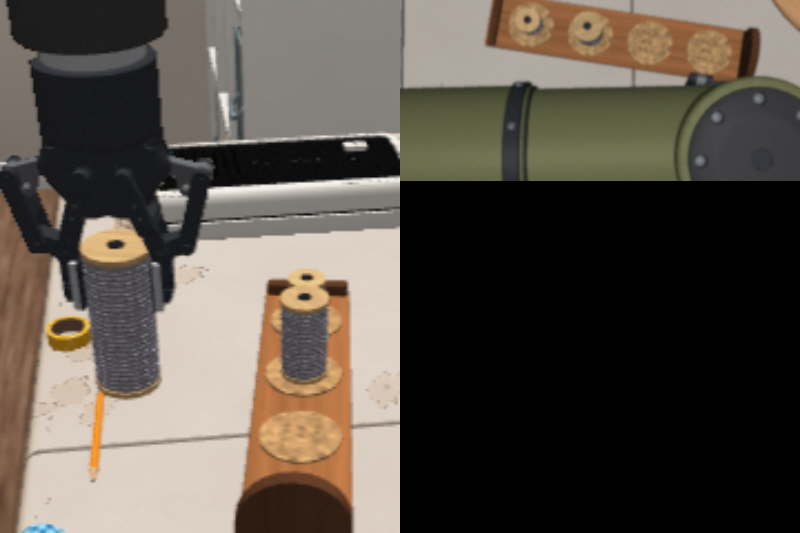

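The tall spool is held upright and the middle spool stands on pad 2. Next is pad 3.

servo_tool(
  motion=[
    [0.08,0.02,0,0,0,0,0],
    [0.19,0.04,0,0,0,0,0],
    [0.31,0.07,0,0,0,0,0],
    [0.43,0.095,0,0,0,0,0],
    [0.54,0.12,0,0,0,0,0],
    [0.62,0.135,0,0,0,0,0],
    [0.651,0.142,-0.05,0,0,0,0],
    [0.651,0.142,-0.18,0,0,0,0],
    [0.651,0.142,-0.3,0,0,0,0],
    [0.651,0.142,-0.36,0,0,0,0],
  ],
)

```text
t: 19.45
ee_pos: [0.5659, -0.1667, 0.0859]
orientation: [[-0.17, -0.985, -0.004], [-0.985, 0.17, 0.001], [0.0, 0.004, -1.0]]
contact_force: [-0.6, 0.1, -1.6]
opening: 0.551
grasp_force: 41.4
```

servo_tool(
  motion=[
    [0,0,-0.02,0,0,0,0],
    [0,0,-0.04,0,0,0,0],
    [0,0,-0.055,0,0,0,0],
    [0,0,-0.065,0,0,0,0],
    [0,0,-0.065,0,0,0,0],
    [0,0,-0.065,0,0,0,0],
    [0,0,-0.065,0,0,0,0.62],
    [0,0,-0.065,0,0,0,0.7],
    [0,0,-0.065,0,0,0,0.8],
    [0,0,-0.065,0,0,0,0.9],
  ],
)

```text
t: 20.7
ee_pos: [0.5676, -0.1669, 0.0757]
orientation: [[-0.17, -0.985, -0.0], [-0.985, 0.17, -0.0], [0.0, 0.0, -1.0]]
contact_force: [-0.4, -0.9, 0.2]
opening: 0.9
grasp_force: 0.0
```

servo_tool(
  motion=[
    [0,0,0,0,0,0,1],
    [0,0,0.06,0,0,0,1],
    [0,0,0.18,0,0,0,1],
    [0,0,0.33,0,0,0,1],
    [0,0,0.48,0,0,0,1],
    [0,0,0.63,0,0,0,1],
    [0,0,0.75,0,0,0,1],
    [-0.05,0.15,0.8,0,0,0,1],
    [-0.14,0.35,0.8,0,0,0,1],
    [-0.24,0.55,0.8,0,0,0,1],
  ],
)

```text
t: 21.95
ee_pos: [0.5191, -0.056, 0.2369]
orientation: [[-0.171, -0.985, 0.001], [-0.985, 0.171, 0.0], [-0.0, -0.001, -1.0]]
contact_force: [0.5, 1.3, -0.3]
opening: 0.999
grasp_force: 0.0
```

servo_tool(
  motion=[
    [-0.08,0.2,0,0,0,0,1],
    [-0.16,0.4,0,0,0,0,1],
    [-0.24,0.57,0,0,0,0,1],
    [-0.31,0.73,0,0,0,0,1],
    [-0.367,0.863,0,0,0,0,1],
    [-0.367,0.863,-0.1,0,0,0,1],
    [-0.367,0.863,-0.25,0,0,0,1],
    [-0.367,0.863,-0.42,0,0,0,1],
    [-0.367,0.863,-0.57,0,0,0,1],
    [-0.367,0.863,-0.66,0,0,0,1],
  ],
)

```text
t: 23.2
ee_pos: [0.4459, 0.1156, 0.1033]
orientation: [[-0.17, -0.985, -0.0], [-0.985, 0.17, -0.0], [0.0, 0.0, -1.0]]
contact_force: [-0.2, -0.3, -0.4]
opening: 1.003
grasp_force: 0.0
```

```bash
python3 chk.py g4 210 370 30 250
```

```text
[0.44548402 0.11536004 0.10266043] [ 0.20856221  0.0501243  -1.05845053] 84.86213802029883
```

View pics/g4.png

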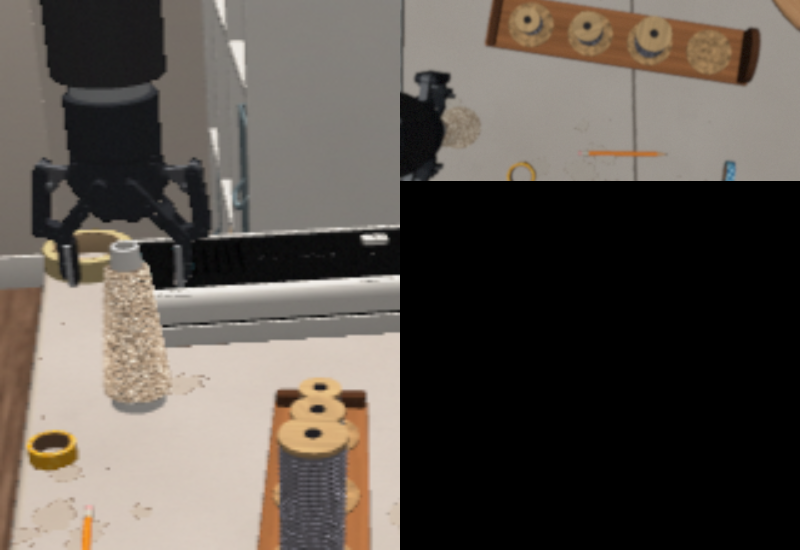

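The cone sits midway between the open fingers, and the tall spool stands on pad 3. I'll lower 8 mm, grip and lift.

servo_tool(
  motion=[
    [0,0,-0.02,0,0,0,1],
    [0,0,-0.04,0,0,0,0.8],
    [0,0,-0.04,0,0,0,0.5],
    [0,0,-0.04,0,0,0,0.3],
    [0,0,-0.04,0,0,0,0],
    [0,0,-0.04,0,0,0,0],
    [0,0,-0.04,0,0,0,0],
    [0,0,-0.02,0,0,0,0],
    [0,0,0.04,0,0,0,0],
    [0,0,0.1,0,0,0,0],
  ],
)

```text
t: 24.55
ee_pos: [0.4461, 0.1157, 0.1244]
orientation: [[-0.17, -0.985, -0.001], [-0.985, 0.17, -0.0], [0.0, 0.0, -1.0]]
contact_force: [-0.4, -0.8, -1.3]
opening: 0.52
grasp_force: 40.8
```

```bash
python3 chk.py g5 210 370 30 250
```

```text
[0.44699954 0.11608149 0.12588562] [-0.74843654  0.18198278 -1.83797101] 43.746377930543765
```

View pics/g5.png

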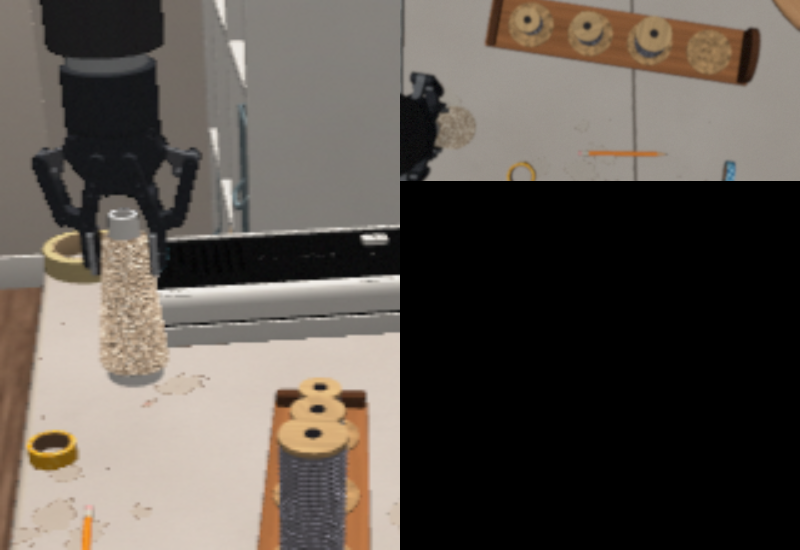

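The cone is gripped, lifted and upright. I'll take it over to pad 4.

servo_tool(
  motion=[
    [0,0,0.1,0,0,0,0],
    [0,0,0.24,0,0,0,0],
    [0,0,0.4,0,0,0,0],
    [0,-0.05,0.54,0,0,0,0],
    [0,-0.12,0.63,0,0,0,0],
    [0.02,-0.22,0.66,0,0,0,0],
    [0.04,-0.32,0.66,0,0,0,0],
    [0.06,-0.42,0.66,0,0,0,0],
    [0.08,-0.52,0.66,0,0,0,0],
    [0.1,-0.62,0.66,0,0,0,0],
  ],
)

```text
t: 25.9
ee_pos: [0.466, -0.0094, 0.2554]
orientation: [[-0.17, -0.985, -0.001], [-0.985, 0.17, -0.0], [0.0, 0.001, -1.0]]
contact_force: [-0.7, -0.4, -1.0]
opening: 0.517
grasp_force: 41.1
```

servo_tool(
  motion=[
    [0.03,-0.1,0,0,0,0,0],
    [0.06,-0.2,0,0,0,0,0],
    [0.1,-0.3,0,0,0,0,0],
    [0.14,-0.4,0,0,0,0,0],
    [0.18,-0.5,0,0,0,0,0],
    [0.22,-0.6,0,0,0,0,0],
    [0.26,-0.7,0,0,0,0,0],
    [0.3,-0.8,0,0,0,0,0],
    [0.34,-0.9,0,0,0,0,0],
    [0.38,-1,0,0,0,0,0],
  ],
)

```text
t: 27.15
ee_pos: [0.542, -0.2094, 0.2551]
orientation: [[-0.17, -0.985, -0.001], [-0.985, 0.17, 0.0], [-0.0, 0.001, -1.0]]
contact_force: [-1.0, -1.2, -2.1]
opening: 0.516
grasp_force: 41.1
```

servo_tool(
  motion=[
    [0.03,-0.09,0,0,0,0,0],
    [0.04,-0.17,0,0,0,0,0],
    [0.05,-0.22,0,0,0,0,0],
    [0.05,-0.236,-0.03,0,0,0,0],
    [0.05,-0.236,-0.12,0,0,0,0],
    [0.05,-0.236,-0.24,0,0,0,0],
    [0.05,-0.236,-0.38,0,0,0,0],
    [0.05,-0.236,-0.5,0,0,0,0],
    [0.05,-0.236,-0.6,0,0,0,0],
    [0.05,-0.236,-0.64,0,0,0,0],
  ],
)

```text
t: 28.4
ee_pos: [0.5514, -0.2549, 0.1258]
orientation: [[-0.169, -0.986, -0.002], [-0.986, 0.169, 0.001], [-0.0, 0.003, -1.0]]
contact_force: [0.7, -1.0, -1.2]
opening: 0.517
grasp_force: 41.1
```

```bash
python3 chk.py g6 230 430 90 340
```

```text
[ 0.55182081 -0.25521793  0.1269462 ] [-1.17073494  0.50246044 -1.83514586] 44.163841639586
```

View pics/g6.png

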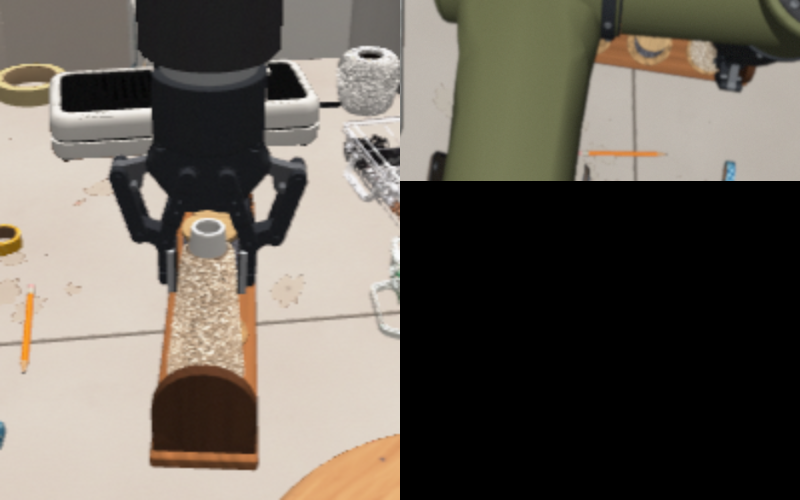

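The cone is over pad 4 and upright, with its mouth at about (334,204) in the side view. I'll lower and release.

servo_tool(
  motion=[
    [0,0,-0.03,0,0,0,0],
    [0,0,-0.055,0,0,0,0],
    [0,0,-0.075,0,0,0,0],
    [0,0,-0.085,0,0,0,0],
    [0,0,-0.085,0,0,0,0],
    [0,0,-0.085,0,0,0,0],
    [0,0,-0.085,0,0,0,0.58],
    [0,0,-0.085,0,0,0,0.68],
    [0,0,-0.085,0,0,0,0.8],
    [0,0,-0.085,0,0,0,0.95],
  ],
)

```text
t: 29.75
ee_pos: [0.5522, -0.2555, 0.1107]
orientation: [[-0.17, -0.985, -0.0], [-0.985, 0.17, 0.0], [0.0, 0.0, -1.0]]
contact_force: [-0.2, -0.5, -0.0]
opening: 0.951
grasp_force: 0.0
```

servo_tool(
  motion=[
    [0,0,0,0,0,0,1],
    [0,0,0.08,0,0,0,1],
    [0,0,0.2,0,0,0,1],
    [0,0,0.35,0,0,0,1],
    [0,0,0.5,0,0,0,1],
    [0,0,0.6,0,0,0,1],
    [-0.1,-0.15,0.6,0,0,0,1],
    [-0.25,-0.4,0.6,0,0,0,1],
    [-0.4,-0.65,0.6,0,0,0,1],
    [-0.55,-0.9,0.6,0,0,0,1],
  ],
)

```text
t: 31.0
ee_pos: [0.4412, -0.437, 0.2326]
orientation: [[-0.169, -0.986, 0.001], [-0.986, 0.169, -0.001], [0.001, -0.002, -1.0]]
contact_force: [1.0, -0.2, 0.2]
opening: 0.997
grasp_force: 0.0
```

```bash
python3 chk.py f 230 430 90 340; python3 - <<'E'
from h import *
T=ctrl.capture("top");cv2.imwrite("pics/fin.png",cv2.resize(T["image"][180:280,200:460],(780,300),interpolation=cv2.INTER_CUBIC))
F=((14,80,110),(20,255,255))
for n,X,z in(("short",(.5982,.0127),.061),("mid",(.5829,-.0759),.091),("tall",(.5675,-.1645),.125),("cone",(.5522,-.2531),.165)):
    print(n,"expected mouth/hole px",proj(T,np.array([*X,z])).round(1),end=" ")
    p=proj(T,np.array([*X,z])); h=blob(T,p,(0,0,0),(180,255,70),r=8,k=0)
    if h: print("hole",h[0].round(1),"offset mm",((plane(T,h[0],z)[:2]-X)*1e3).round(1))
E
```

```text
[ 0.43903754 -0.43943378  0.23218892] [1.63734041 0.610549   0.50116912] 84.82661255180537
short expected mouth/hole px [243.7 206.1] mid expected mouth/hole px [294.3 211.6] tall expected mouth/hole px [348.9 217.2] hole [349.2 217.2] offset mm [-0.1 -0.5]
cone expected mouth/hole px [409.2 222.7] hole [408.4 223. ] offset mm [-0.4  1.3]
```

View pics/fin.png

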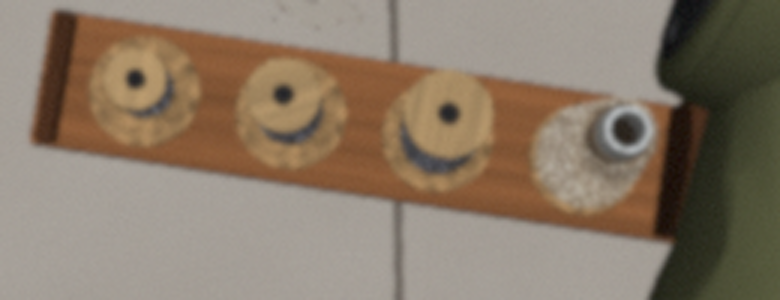

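View pics/f.png

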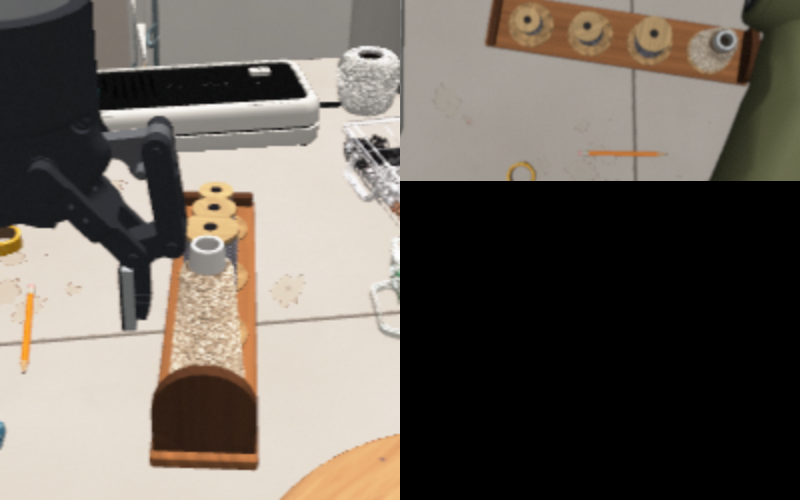

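All four stand upright, with hole or mouth positions within about 3 mm of their pad centres: short (245,206), middle (294.7,211.3), tall (349.2,217.2) and cone (408.4,223). The arm is clear.

```bash
python3 -c "from cell import ctrl; print(ctrl.sign_off())"
```

```text
the job is handed in; nothing more can be done
None
```

I handed the job in at about 31 s: the cone (pad 4, by the end board), then the tall, middle and short spools stand upright and released, each measured within about 3 mm of its pad's centre; the judge's result was not shown.

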